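# Flip the straw bin's lid back on the drinks counter

## Robot

A 6-joint arm with a two-finger parallel gripper is mounted at the origin on the work surface. World frame = base frame: x ahead of the robot, y to its left, z up, the work surface at z = 0. Lengths are in mm, angles in rad, forces in N, time in s.
With the tool pointing down it reaches from about 300 to 775 mm from the base axis. Payload 14.6 kg.
Tool frame: the origin (TCP) lies on the centre line of the jaws, within the pads' length; the fingertips stand 22 mm ahead of it and the grasp point (between the pads) lies 3 mm ahead of it (manip.tcp_to_tips is the distance from the TCP to the fingertips, in mm); z points along the fingers, y is the direction in which the jaws open and shut (so a half turn about z gives the same grasp; the last joint's range is limited). The gripper opens to 94 mm and grips with 3 to 60 N. Pads are 16 mm wide; open, the fingers measure 119 mm over their backs; the gripper's body (75 mm by 177 mm) begins 78 mm behind the grasp point.
Start: joints at [-1.3, 0.3, 1.521, -0, 1.321, -0.067], TCP at [182.269, -518.91, 227.446] pointing down, gripper open.
Joint ranges: [-3.03, 3.03], [-0.79, 2.21], [0.23, 2.52], [-1.04, 4.18], [0, 3.07], [-2.55, 2.55]. Speed limits (rad/s): [2.22, 2.22, 2.57, 3.14, 3.14, 3.14].

## Interface

Orientations are given as [roll, pitch, yaw] about the fixed x, y, z axes, in that order (R = Rz(yaw) Ry(pitch) Rx(roll)).
In Python, from cell import manip, vision, workorder gives the robot as it stands.
- The arm moves only by the tool carry_out, never from a script. Its argument "deltas" is a list of rows, each a list of 3 entries, a list of its own where there are three numbers: the shift along the tool's x, y, z in cm, then the turn about the tool's z in degrees, then the opening, from 0 (shut) to 1 (fully open). A call has 1 to 20 rows; each row shifts and turns the commanded pose from where the row before left it, along the tool's axes as they then stand; what a row does not reach is not made up. A row lasts 1/12 s, in which the tool goes at most 41.7 mm and 7.16 degrees, less where a joint would pass 70% of its speed; a pose out of reach is approached as far as the arm can. A call with a gripper value outside its range is refused whole. The fingers move at their own pace and stop on an object; "grip_force" is the grip in N (left out, the last holds). Time passes only in rows, so rows that do not move let the fingers close. It gives the time, the measured TCP pose, the force and the opening at its end, in the units of the state.
- manip.read_state(): the state, without advancing time (a new reading comes with each control period).
- vision.camera(name): name is "scene" or "top" or "wrist"; returns (picture, depth): 400x640x3 uint8, red, green, blue; 400x640 float32, mm along the optical axis (not along the pixel's ray), 0 where there is no reading.
- vision.calibration(name): a dict with "mtx" (3x3 intrinsics, pixels), "eye" and "orientation" of the camera in the world. Camera axes: x right, y down, z forward; pixel columns grow to the right and rows downward; lengths in mm; the calibration is good to about 2 mm. A picture is of the moment at which its call begins: read the wrist's pose just before it. calibration takes no time and is no camera call; for the wrist camera it gives the pose at the moment of the call.
- workorder.sign_off(): hands the job in, once; it reports no verdict.
The state is a dict: "clock": time; "joints": joint angles; "qd": joint speeds; "effort": joint torques, N m; "eef_pos": TCP position; "eef_rot": TCP orientation; "wrist_force": force on the tool from outside, world axes, zero at the start; "moment": the same for the moment, N m; "finger_gap": finger opening in mm.
Only numpy, scipy, OpenCV 4.12 (cv2) and the standard library are available. Lean on these libraries where they do the work, as an engineer would, in place of code of your own. Each camera call takes 0.05 s, during which the arm holds its last target.

## Task

Open the wide steel straw bin for service. First, with the lid still shut, push the canister behind it along the counter, upright and never lifted, until it stands fully clear to one side of the lid's swing; then flip the lid up with the fingertips and over past upright, so that it leans back on its stop and stays open by itself without touching the canister. Leave the small bin shut and everything else where it is.

Things in the scene. Friction and masses are not known exactly. Their poses are not given: they have to be found in the camera images.
- bin: the wide steel straw bin, fixed to the counter: outside 110 mm deep (its own x), 140 mm wide (its y), 60 mm tall (z), walls 4 mm. Origin: centre of its underside, at counter height. Its x axis points from its front (robot side) to its hinge side, y to its left.
- bin_lid (a joint): hinge of the wide bin's lid, rad: 0 shut, 1.57 upright, 2.3 leaning back on its stop. Free hinge with slight drag: let go below about 1.57 it falls shut, beyond that it falls gently back to the stop and stays. The lid weighs about 0.2 kg.
- bin_lid_lip (a point): middle of the lower front edge of the wide bin's lid. The lid is a flat steel sheet 5 mm thick with a low raised panel to 8 mm, 140 mm wide and 140 mm from hinge to front edge; shut, its underside lies 60.5 mm above the counter and its front 30 mm overhangs the bin's front wall, so a fingertip reaching in at a slant can push it up from below. The point moves with the lid.
- bin_lid_hinge (a point): middle of the wide bin's lid hinge line, which runs along the bin's y on its far top edge: 55 mm along the bin's x from its origin, 60.5 mm above the counter. The lid turns about it, its front edge going up and away from the robot.
- canister: loose plain aluminium canister, upright closed cylinder 70 mm across and 95 mm tall, about 0.35 kg, standing behind the wide bin in the space into which the lid swings. Origin: centre of its underside. Pushed higher than about 45 mm above the counter it may tip instead of sliding.
- small_bin: the smaller steel bin, fixed, a bystander: 90 mm deep, 100 mm wide, 50 mm tall, its lid overhanging 20 mm at the front. Origin: centre of its underside; axes as for the wide bin. The two bins may stand either way round, left and right.
- small_bin_lid (a joint): hinge of the small bin's lid, rad, 0 shut; stays shut.
- mug: bystander, loose: white ceramic mug, rim 72 mm across, 85 mm tall, near the middle in front of the bins. Origin: centre of its underside.
- jar: bystander, loose: glass jar with steel cap, 60 mm across, 100 mm tall, at the left. Origin: centre of its underside.
- bowl: bystander, loose: small steel bowl, 110 mm across, 50 mm tall, at the right. Origin: centre of its underside.
- spoon: bystander, loose: steel spoon, 170 mm long, lying flat at the far left.

How it is judged:
By the outcome, as a careful person would: the job done as asked, in the order asked, and still so for the second after the job is handed in, with the robot touching nothing.
It also fails if it takes over 64 s, if anything falls off the work surface, if the arm or the gripper's body presses on something with over 40 N, if the wrist force passes 120 N, or if a joint passes its speed limit or range.

## Working session

There is one attempt and no reset: what is moved stays moved. The work goes in short steps, Python scripts to look and compute and a tool call to move; the robot and the scene stay as the last step left them, time stands still between calls to the robot, and variables do not carry over. Pictures are saved under pics/ and viewed, and the job is handed in when it is done.

Besides the shell and the picture viewer there is one more tool, called after ">>>" by a JSON object that holds its "api" and its "payload", one argument or row to a line. carry_out: Moves the arm, as the interface text tells. Its arguments: {"type":"object","properties":{"deltas":{"type":"array","items":{"type":"array"}},"grip_force":{"type":"number"}},"required":["deltas"]}

```bash
ls; mkdir -p pics
python3 - <<'E'
from cell import manip, vision, workorder
import cv2, numpy as np
print(manip.read_state())
for n in ["scene","top"]:
    p,d=vision.camera(n); cv2.imwrite(f"pics/{n}0.png",p[:,:,::-1]); np.savez(f"{n}0.npz",p=p,d=d); c=vision.calibration(n); print(n,c)
E
```

```text
pics
{'clock': 0.0, 'joints': array([-1.29959388e+00,  3.00480156e-01,  1.52157202e+00,  1.54931224e-08,
        1.32068862e+00, -6.65603831e-02]), 'qd': array([-0.00070863, -0.00167506, -0.00098104,  0.00012107,  0.00068889,
       -0.0005112 ]), 'effort': array([ 6.62401508e-04, -5.31803763e+01, -3.52739775e+01,  7.08385091e-02,
        2.43275869e-02, -9.21829610e-05]), 'eef_pos': array([ 182.21314818, -518.69457786,  226.8851771 ]), 'eef_rot': array([-3.14044705e+00, -7.63794074e-05,  3.37762784e-01]), 'wrist_force': array([-0.32686153,  0.48732104,  0.6188674 ]), 'moment': array([-0.01505286,  0.01583804, -0.02551638]), 'finger_gap': 94.00662051365471}
scene {'mtx': array([[412.33017753,   0.        , 326.18586871],
       [  0.        , 412.33017753, 201.65418152],
       [  0.        ,   0.        ,   1.        ]]), 'eye': array([ 980.31002603, -347.93795442,  858.10760971]), 'orientation': array([-2.50513575e+00, -1.79860975e-04,  8.98087246e-01])}
top {'mtx': array([[417.84968376,   0.        , 321.49246328],
       [  0.        , 417.84968376, 196.77870789],
       [  0.        ,   0.        ,   1.        ]]), 'eye': array([ 457.82216881,   27.7176513 , 1095.3830962 ]), 'orientation': array([-3.09466795,  0.01778957, -1.58524173])}
```

View pics/scene0.png

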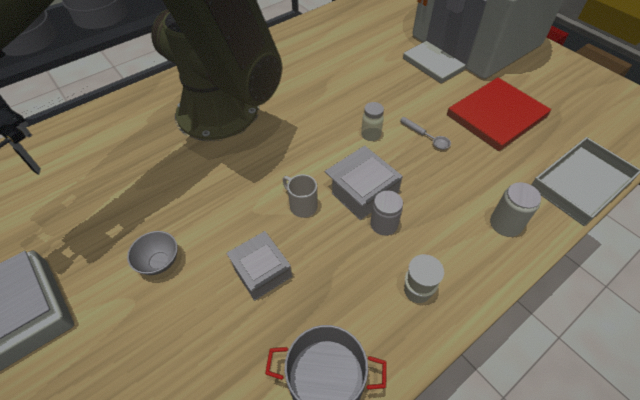

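View pics/top0.png

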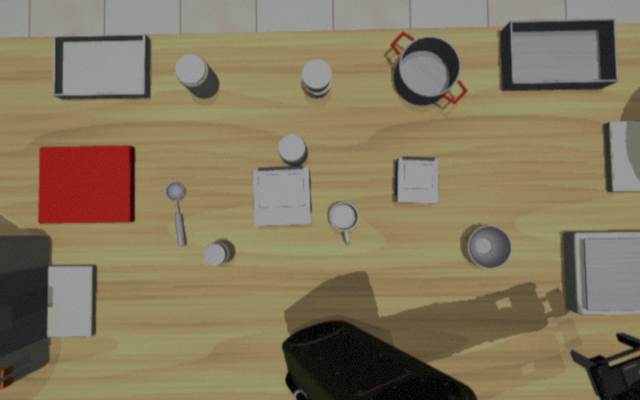

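In the top view, up is +x and left is +y. The wide bin is at about (282,196), with the canister behind it at (292,150). The mug is at (343,216), the small bin at (417,180) and the jar at (216,253). Next I'll measure them.

```bash
cat > h.py <<'E'
import numpy as np, cv2
from scipy.spatial.transform import Rotation as R
from cell import manip, vision, workorder
def cloud(n,p=None,d=None,c=None):
    if d is None: p,d=vision.camera(n)
    c=c or vision.calibration(n); K=c['mtx']
    v,u=np.mgrid[:400,:640]
    P=np.stack([(u-K[0,2])/K[0,0]*d,(v-K[1,2])/K[1,1]*d,d],-1)
    W=P@R.from_euler('xyz',c['orientation']).as_matrix().T+c['eye']
    W[d<=0]=np.nan
    return p,W
E
python3 - <<'E'
from h import *
z=np.load('top0.npz'); p,W=cloud('top',z['p'],z['d'])
def rect(name,u0,u1,v0,v1,z0,z1):
    S=W[v0:v1,u0:u1].reshape(-1,3); m=(S[:,2]>z0)&(S[:,2]<z1); S=S[m]
    r=cv2.minAreaRect(S[:,:2].astype(np.float32)); c=cv2.minEnclosingCircle(S[:,:2].astype(np.float32))
    print(name,m.sum(),'zmed',np.median(S[:,2]).round(1),'rect',np.round(r[0],1),np.round(r[1],1),round(r[2],1),'circ',np.round(c[0],1),round(c[1],1),'mean',S.mean(0).round(1))
    return S
rect('table',100,250,300,330,-20,20)
rect('bin lid',245,320,160,235,50,80)
rect('can',270,315,130,170,85,115)
rect('mug',325,365,195,250,75,100)
rect('small',390,445,150,210,40,70)
rect('jar',195,235,235,275,85,115)
rect('bowl',460,520,220,275,40,60)
z=np.load('scene0.npz'); p,W=cloud('scene',z['p'],z['d'])
print('scene')
rect('bin lid',320,405,140,220,56,80)
rect('can',365,408,185,240,85,115)
rect('mug',280,325,170,220,75,100)
E
```

```text
table 4484 zmed 1.5 rect [208.5 435. ] [393.4  76.9] 89.4 circ [208.9 434.7] 199.5 mean [208.6 433.6   1.5]
bin lid 3324 zmed 68.3 rect [519.4 144.7] [159.3 139.8] 1.1 circ [512.7 145.1] 99.8 mean [512.2 144.1  68.3]
can 584 zmed 95.9 rect [625.9 115.7] [64.6 64.1] 29.1 circ [626.2 116.2] 33.1 mean [625.7 115.8  95.7]
mug 168 zmed 86.0 rect [457.8  -7.5] [70.7 72.7] 56.4 circ [450.9  -7.5] 42.6 mean [454.2 -10.1  85. ]
small 1878 zmed 58.2 rect [ 547.3 -193.7] [100.6 115. ] 86.9 circ [ 544.9 -193.4] 72.8 mean [ 546.7 -192.5   58.2]
jar 413 zmed 101.1 rect [372.6 301.9] [51.1 51.7] 58.8 circ [372.5 302.1] 26.6 mean [373.  301.  100.8]
bowl 414 zmed 49.7 rect [ 378.  -367.9] [107.3 106.1] 88.2 circ [ 378.1 -367.6] 54.8 mean [ 374.8 -379.9   48.6]
scene
bin lid 2651 zmed 66.7 rect [550.6 147.8] [223.  143.5] 1.7 circ [544.1 145.8] 122.3 mean [522.7 139.5  66.7]
can 558 zmed 93.9 rect [627.6 117.4] [64.3 66.5] 31.8 circ [627.2 117.7] 34.2 mean [629.1 115.   93.4]
mug 243 zmed 82.5 rect [458.8  -6.6] [67.8 73.8] 53.7 circ [455.6  -8.2] 39.6 mean [459.3  -6.8  81.9]
```

Run:
```python
from h import *
for n,b in [('top',(245,320,160,235)),('scene',(320,405,140,225))]:
    z=np.load(n+'0.npz'); p,W=cloud(n,z['p'],z['d'])
    u0,u1,v0,v1=b
    S=W[v0:v1,u0:u1].reshape(-1,3); S=S[np.isfinite(S[:,0])&(S[:,2]>56)&(S[:,2]<78)]
    print(n)
    for lo in range(80,215,15):
        s=S[(S[:,1]>=lo)&(S[:,1]<lo+15)]; print(lo,'x',np.percentile(s[:,0],[0,1,99,100]).round(1),'z',np.median(s[:,2]).round(1))
    for lo in range(440,585,20):
        s=S[(S[:,0]>=lo)&(S[:,0]<lo+20)]; print(lo,'y',np.percentile(s[:,1],[0,1,99,100]).round(1), 'z',np.median(s[:,2]).round(1))
z=np.load('top0.npz'); cv2.imwrite('pics/lidcrop.png',cv2.resize(z['p'][120:240,230:370,::-1],None,fx=5,fy=5,interpolation=cv2.INTER_CUBIC))
```

```text
top
80 x [442.4 442.5 581.  586.1] z 67.4
95 x [442.5 442.8 595.3 599. ] z 68.8
110 x [440.5 442.9 592.5 593.2] z 69.0
125 x [440.6 440.7 588.2 599.2] z 68.9
140 x [440.8 440.9 584.4 584.9] z 68.7
155 x [441.  441.1 581.8 582. ] z 68.9
170 x [438.9 441.3 582.2 582.5] z 68.6
185 x [439.  439.1 582.3 582.9] z 68.5
200 x [439.2 439.3 577.9 582.9] z 67.3
440 y [ 74.2  74.4 212.4 213.4] z 67.1
460 y [ 74.1  74.2 212.2 213. ] z 67.2
480 y [ 74.1  76.2 212.2 213.1] z 68.8
500 y [ 75.9  76.1 214.2 214.6] z 69.5
520 y [ 75.8  75.9 214.4 214.9] z 69.4
540 y [ 75.7  77.9 214.  214.6] z 69.4
560 y [ 77.7  77.8 214.  214.5] z 68.0
580 y [ 77.6  80.1 201.5 201.9] z 67.9
scene
80 x [441.3 443.8 651.2 653.6] z 65.5
95 x [440.7 443.9 659.6 660.7] z 67.0
110 x [440.  443.3 661.3 663. ] z 67.4
125 x [440.  443.3 659.2 660.3] z 67.5
140 x [440.3 442.1 581.9 584.8] z 67.3
155 x [439.6 441.4 584.1 585.3] z 67.0
170 x [439.1 442.2 583.3 584. ] z 67.3
185 x [438.1 440.7 583.4 585.1] z 67.2
200 x [437.4 439.6 579.3 583. ] z 65.3
440 y [ 74.5  75.5 213.3 215.2] z 65.2
460 y [ 74.3  75.1 214.6 217. ] z 65.3
480 y [ 75.4  75.5 214.  216.1] z 67.3
500 y [ 74.6  76.4 214.4 215.4] z 67.8
520 y [ 76.6  77.  214.3 217.6] z 67.7
540 y [ 77.2  78.2 216.  217.6] z 67.8
560 y [ 77.5  78.5 216.5 217.8] z 65.7
580 y [ 78.8  79.1 203.5 204.2] z 65.8
```

View pics/lidcrop.png

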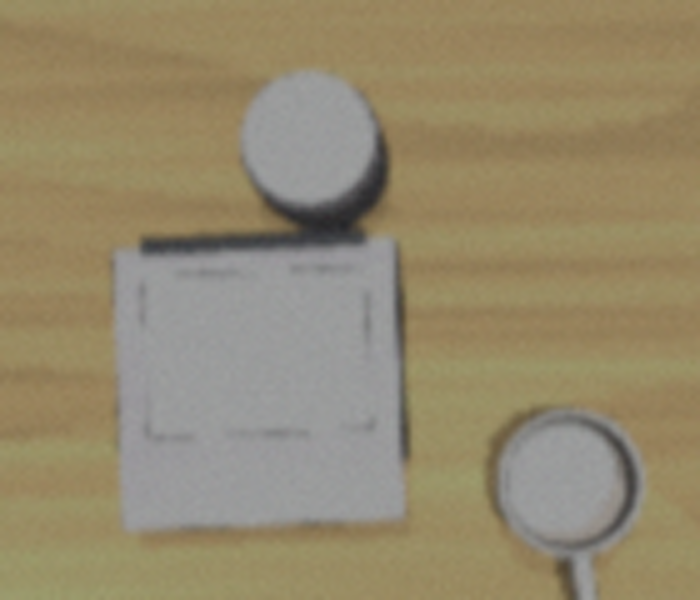

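>>> {"api": "carry_out", "payload": {
  "deltas": [
    [[0,0,0],6,0],
    [[0,0,0],6,0],
    [[0,0,0],5.9,0],
    [[1.9,-2.85,0],0,0],
    [[1.9,-2.85,0],0,0],
    [[1.9,-2.85,0],0,0],
    [[1.9,-2.85,0],0,0],
    [[1.9,-2.85,0],0,0],
    [[1.9,-2.85,0],0,0],
    [[1.9,-2.85,0],0,0],
    [[1.9,-2.85,0],0,0],
    [[1.9,-2.85,0],0,0],
    [[1.9,-2.85,0],0,0],
    [[1.9,-2.85,0],0,0],
    [[1.9,-2.85,0],0,0],
    [[1.9,-2.85,0],0,0],
    [[1.9,-2.85,0],0,0]
  ],
  "grip_force": 20
}}

```text
clock: 1.52
eef_pos: [438.6, -111.6, 227.4]
eef_rot: [-3.142, 0.0, 0.025]
wrist_force: [1.2, -0.8, 0.5]
finger_gap: 0.6
```

>>> {"api": "carry_out", "payload": {
  "deltas": [
    [[1.95,-2.87,0],0,0],
    [[1.95,-2.87,0],0,0],
    [[1.95,-2.87,0],0,0],
    [[1.95,-2.87,0],0,0],
    [[1.95,-2.87,0],0,0],
    [[1.95,-2.87,0],0,0],
    [[1.95,-2.87,0],0,0],
    [[1.95,-2.87,0],0,0],
    [[1.95,-2.87,0],0,0],
    [[1.95,-2.87,0],0,0],
    [[0,0,0],0,0],
    [[0,0,0],0,0],
    [[0,0,2],0,0],
    [[0,0,2],0,0],
    [[0,0,2],0,0],
    [[0,0,2],0,0]
  ]
}}

```text
clock: 2.85
eef_pos: [625.2, 177.3, 146.8]
eef_rot: [3.141, -0.0, 0.024]
wrist_force: [-0.1, -0.7, -0.2]
finger_gap: 0.8
```

Run:
```python
from h import *
p,d=vision.camera('scene'); cv2.imwrite('pics/s1.png',p[:,:,::-1])
p,d=vision.camera('wrist'); cv2.imwrite('pics/w1.png',p[:,:,::-1])
```

```text
(no output)
```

View pics/s1.png

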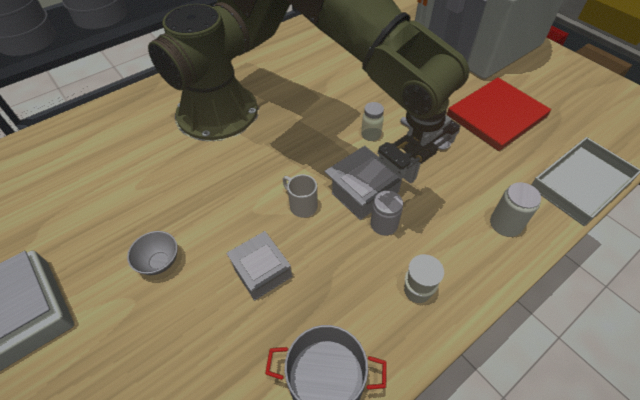

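View pics/w1.png

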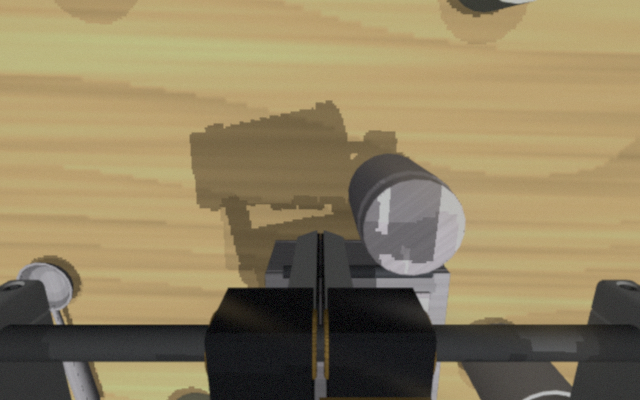

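The scene picture shows the closed gripper above and left of the canister, with the canister at about (387,212) and the fingers at (408,165). In the wrist picture the fingertips, at (320,240), are clear of the canister at (412,220).

>>> {"api": "carry_out", "payload": {
  "deltas": [
    [[0,0,2],0,0],
    [[0,0,2],0,0],
    [[0,0,2],0,0],
    [[0,0,2],0,0],
    [[0,0,1.5],0,0],
    [[0,0,1.5],0,0],
    [[0,0,0],0,0]
  ]
}}

```text
clock: 3.53
eef_pos: [624.8, 177.6, 36.0]
eef_rot: [3.141, 0.003, 0.025]
wrist_force: [-1.4, 0.0, -0.8]
finger_gap: 0.6
```

Run:
```python
from h import *
p,d=vision.camera('scene'); cv2.imwrite('pics/s2.png',cv2.resize(p[100:260,280:500,::-1],None,fx=3,fy=3))
```

```text
(no output)
```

View pics/s2.png

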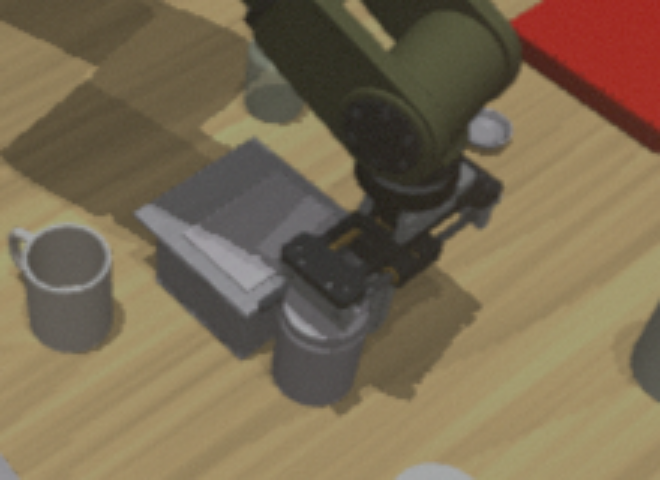

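The body sits above the canister without touching it, and the forces are near zero. Now the push.

>>> {"api": "carry_out", "payload": {
  "deltas": [
    [[0.15,0.6,0],0,0],
    [[0,0.6,0],0,0],
    [[0,0.6,0],0,0],
    [[0,0.6,0],0,0],
    [[0,0.7,0],0,0],
    [[0,0.7,0],0,0],
    [[0,0.7,0],0,0],
    [[0,0.7,0],0,0]
  ]
}}

```text
clock: 4.25
eef_pos: [628.5, 125.8, 37.5]
eef_rot: [-3.142, -0.0, 0.025]
wrist_force: [0.9, 3.0, 2.2]
finger_gap: 0.6
```

Run:
```python
from h import *
p,d=vision.camera('scene'); cv2.imwrite('pics/s3.png',cv2.resize(p[100:260,280:500,::-1],None,fx=3,fy=3))
```

```text
(no output)
```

View pics/s3.png

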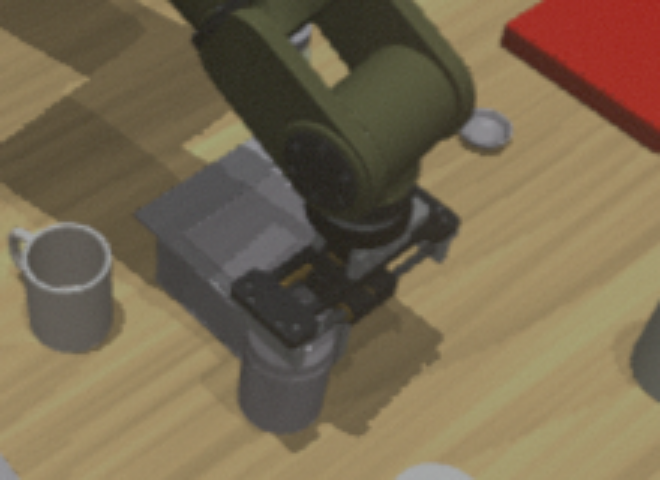

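The canister is sliding upright with about 3 N of push. I'll continue.

>>> {"api": "carry_out", "payload": {
  "deltas": [
    [[0,0.7,0],0,0],
    [[0,0.7,0],0,0],
    [[0,0.7,0],0,0],
    [[0,0.7,0],0,0],
    [[0,0.7,0],0,0],
    [[0,0.7,0],0,0],
    [[0,0.7,0],0,0],
    [[0,0.6,0],0,0],
    [[0,0.5,0],0,0],
    [[0,0.4,0],0,0],
    [[0,0.3,0],0,0],
    [[0,0,0],0,0],
    [[0,-0.5,0],0,0],
    [[0,-1,0],0,0],
    [[0,-1,0],0,0],
    [[0,0,0],0,0]
  ]
}}

```text
clock: 5.63
eef_pos: [629.4, 87.1, 37.4]
eef_rot: [-3.141, 0.0, 0.027]
wrist_force: [-0.0, 0.7, 1.0]
finger_gap: 0.2
```

>>> {"api": "carry_out", "payload": {
  "deltas": [
    [[0,0,-2],0,0],
    [[0,0,-3],0,0],
    [[0,0,-3],0,0],
    [[0,0,-3],0,0],
    [[0,0,-3],0,0],
    [[0,0,-3],0,0],
    [[-3,0,0],0,0],
    [[-3,0,0],0,0],
    [[-3,0,0],0,0],
    [[-3,0,0],0,0],
    [[-3,0,0],0,0],
    [[-3,0,0],0,0],
    [[-3,0,0],0,0],
    [[0,0,0],0,0]
  ]
}}

```text
clock: 6.8
eef_pos: [416.0, 79.6, 207.5]
eef_rot: [3.142, 0.001, 0.027]
wrist_force: [-0.0, -0.3, -0.3]
finger_gap: 0.5
```

Run:
```python
from h import *
for n in ['scene','top']:
    p,W=cloud(n); cv2.imwrite(f'pics/{n}4.png',p[:,:,::-1])
    m=(W[...,2]>85)&(W[...,2]<102)&(abs(W[...,0]-627)<60)&(abs(W[...,1]-25)<80)
    S=W[m]; print(n,len(S),S.mean(0),cv2.minEnclosingCircle(S[:,:2].astype(np.float32)))
```

```text
scene 636 [635.23643854   9.99333341  93.49702646] ((633.4752197265625, 11.888496398925781), 33.8184700012207)
top 588 [631.9250749   10.68290978  95.71781209] ((633.0186157226562, 10.523855209350586), 33.07072448730469)
```

View pics/scene4.png

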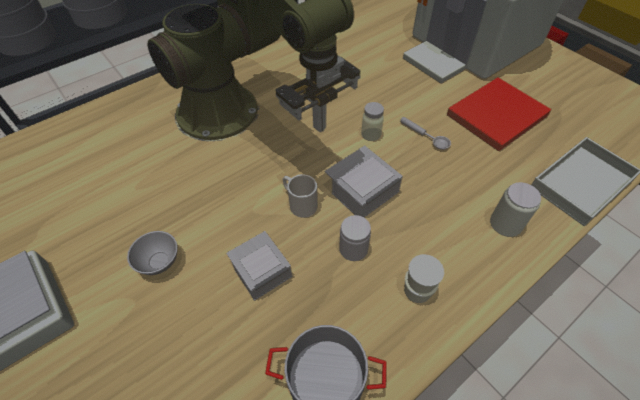

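View pics/top4.png

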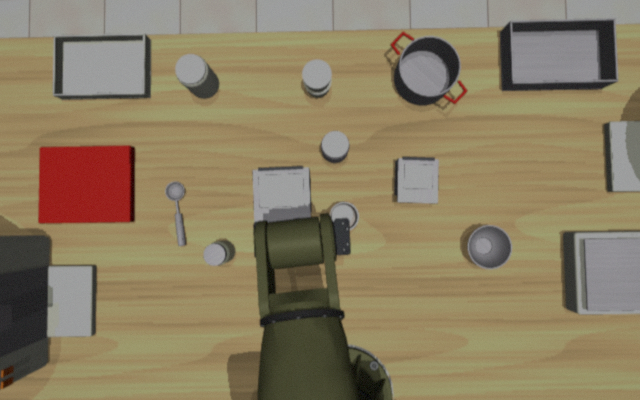

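The canister stands upright at about (633, 11), in the top view at (335,147). That leaves its edge about 32 mm clear of the lid's side at y≈78. Next I go to the front of the lid.

>>> {"api": "carry_out", "payload": {
  "deltas": [
    [[0,-2.1,0],0,0],
    [[0,-2.1,0],0,0],
    [[0,-2.2,0],0,0],
    [[0,0,0],0,0],
    [[0,0,2.25],0,0],
    [[0,0,2.25],0,0],
    [[0,0,2.25],0,0],
    [[0,0,2.25],0,0],
    [[0,0,2.25],0,0],
    [[0,0,2.25],0,0],
    [[0,0,0],0,0]
  ]
}}

```text
clock: 7.82
eef_pos: [416.9, 142.6, 69.0]
eef_rot: [3.14, 0.006, 0.025]
wrist_force: [-1.5, -0.6, -2.0]
finger_gap: 0.3
```

Run:
```python
from h import *
print(manip.read_state()['wrist_force'])
p,d=vision.camera('scene'); cv2.imwrite('pics/s5.png',cv2.resize(p[60:260,250:450,::-1],None,fx=3,fy=3))
p,W=cloud('wrist'); cv2.imwrite('pics/w5.png',p[:,:,::-1])
```

```text
[-1.471919   -0.58914993 -2.02154956]
```

View pics/s5.png

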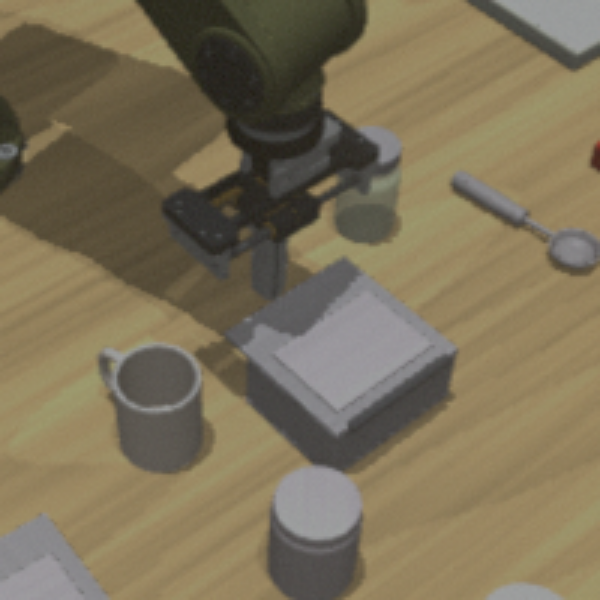

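View pics/w5.png

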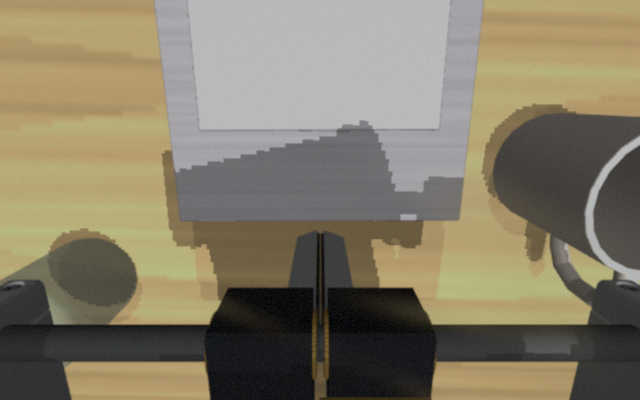

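The fingers are in front of the lip at mid-width: in the wrist view the tips are at (320,235) and the lid front edge is at row 220. I'll approach to contact.

>>> {"api": "carry_out", "payload": {
  "deltas": [
    [[0.4,0,0],0,0],
    [[0.4,0,0],0,0],
    [[0.3,0,0],0,0],
    [[0.2,0,0],0,0],
    [[0,0,0],0,0]
  ]
}}

```text
clock: 8.33
eef_pos: [429.1, 143.6, 72.8]
eef_rot: [3.141, 0.006, 0.025]
wrist_force: [-21.8, -1.5, 16.1]
finger_gap: 0.5
```

>>> {"api": "carry_out", "payload": {
  "deltas": [
    [[0.15,0,0],0,0],
    [[0.15,0,0],0,0],
    [[0,0,0],0,0]
  ]
}}

```text
clock: 8.58
eef_pos: [429.5, 143.6, 72.6]
eef_rot: [3.141, 0.013, 0.026]
wrist_force: [-42.0, -0.5, 31.6]
finger_gap: 0.6
```

>>> {"api": "carry_out", "payload": {
  "deltas": [
    [[-0.3,0,0],0,0],
    [[0,0,0],0,0]
  ]
}}

```text
clock: 8.75
eef_pos: [429.0, 143.6, 72.6]
eef_rot: [3.141, 0.005, 0.026]
wrist_force: [-18.2, 0.7, 9.2]
finger_gap: 0.6
```

>>> {"api": "carry_out", "payload": {
  "deltas": [
    [[0,0,-0.2],0,0],
    [[0,0,0],0,0]
  ]
}}

```text
clock: 8.92
eef_pos: [429.0, 143.6, 74.3]
eef_rot: [3.141, 0.006, 0.026]
wrist_force: [-13.7, 1.8, -0.3]
finger_gap: 0.5
```

>>> {"api": "carry_out", "payload": {
  "deltas": [
    [[0,0,-0.3],0,0],
    [[0,0,0],0,0]
  ]
}}

```text
clock: 9.08
eef_pos: [429.2, 143.6, 77.4]
eef_rot: [3.141, 0.005, 0.026]
wrist_force: [-14.6, 1.0, -0.3]
finger_gap: 0.4
```

```bash
cat > lid.py <<'E'
from h import *
def lid(tag):
    p,W=cloud('scene'); cv2.imwrite(f'pics/{tag}.png',cv2.resize(p[20:260,230:450,::-1],None,fx=2.5,fy=2.5))
    m=(abs(W[...,1]-146)<66)&(W[...,2]>50)&(W[...,2]<260)&(W[...,0]>430)&(W[...,0]<700)
    m[:,:320]=False
    S=W[m]
    for lo in range(440,680,20):
        s=S[(S[:,0]>=lo)&(S[:,0]<lo+20)&(S[:,1]<125)]
        if len(s)>10: print(lo,len(s),np.percentile(s[:,2],[10,50,90]).round(1))
E
python3 -c "
from lid import *
lid('l1')"
```

```text
440 339 [ 68.8 177.5 251.7]
460 150 [ 67.2  69.9 193.2]
480 111 [67.4 69.7 72. ]
500 122 [66.6 69.9 72.1]
520 120 [66.7 69.1 71.2]
540 129 [65.5 68.8 70.5]
560 129 [64.1 66.2 69.2]
580 58 [53.4 64.5 67.6]
```

View pics/l1.png

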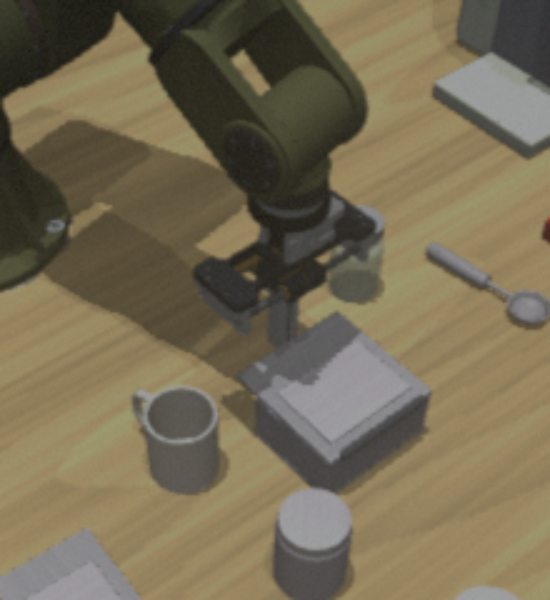

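The lid's front has risen about 4.6 mm and the lip is sticking to the fingertips. I'll follow the arc.

>>> {"api": "carry_out", "payload": {
  "deltas": [
    [[0.09,0,-0.48],0,0],
    [[0.09,0,-0.48],0,0],
    [[0.09,0,-0.48],0,0],
    [[0.09,0,-0.5],0,0],
    [[0.18,0,-0.59],0,0],
    [[0.18,0,-0.59],0,0],
    [[0.18,0,-0.59],0,0],
    [[0.18,0,-0.59],0,0]
  ]
}}

```text
clock: 9.8
eef_pos: [438.1, 143.8, 119.9]
eef_rot: [3.141, 0.011, 0.026]
wrist_force: [-27.3, 0.3, 8.8]
finger_gap: 0.3
```

```bash
python3 -c "
from lid import *
lid('l2')"
```

```text
440 138 [109.1 200.4 238.2]
460 317 [102.  206.8 237.1]
480 135 [ 96.2  98.9 101.7]
500 148 [89.5 92.8 97.1]
520 148 [82.7 86.2 90. ]
540 159 [74.4 78.8 83. ]
560 153 [66.3 70.2 75.5]
580 61 [56.3 65.  67.9]
```

View pics/l2.png

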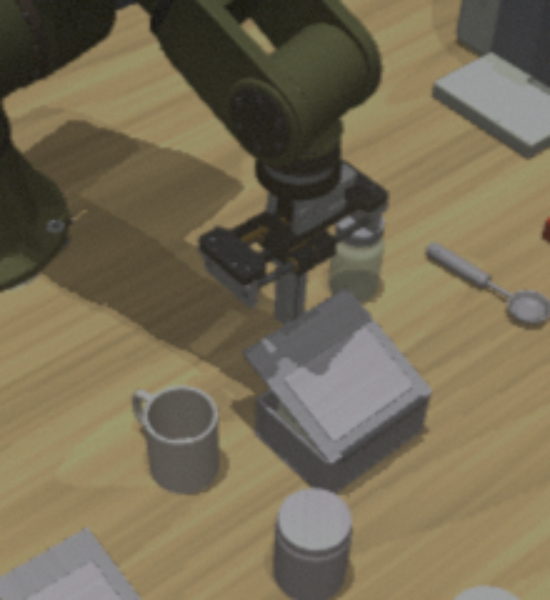

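The lid is at about 20° and still following.

>>> {"api": "carry_out", "payload": {
  "deltas": [
    [[0.24,0,-0.55],0,0],
    [[0.25,0,-0.55],0,0],
    [[0.25,0,-0.55],0,0],
    [[0.26,0,-0.55],0,0],
    [[0.35,0,-0.5],0,0],
    [[0.35,0,-0.5],0,0],
    [[0.35,0,-0.5],0,0],
    [[0.35,0,-0.5],0,0],
    [[0.43,0,-0.43],0,0],
    [[0.43,0,-0.43],0,0],
    [[0.43,0,-0.43],0,0],
    [[0.43,0,-0.43],0,0]
  ]
}}

```text
clock: 10.85
eef_pos: [483.6, 144.9, 180.3]
eef_rot: [-3.141, -0.001, 0.025]
wrist_force: [-0.9, -0.5, -0.2]
finger_gap: 0.6
```

```bash
python3 -c "
from lid import *
lid('l3')"
```

```text
460 47 [51.8 58.2 61.2]
480 24 [172.4 213.5 257.9]
500 233 [150.2 160.9 171.2]
520 218 [126.9 137.6 145.1]
540 233 [101.2 111.8 123.9]
560 232 [71.4 85.  96.6]
580 72 [60.8 65.8 68.6]
```

View pics/l3.png

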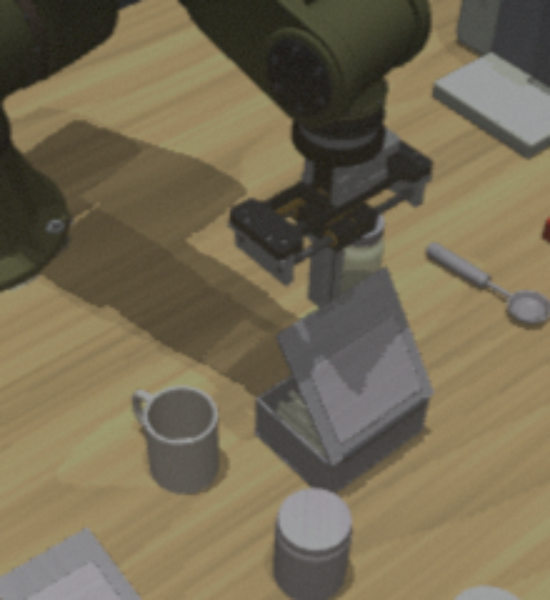

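It is at about 52°, resting on the fingers. I'll push over upright slowly.

>>> {"api": "carry_out", "payload": {
  "deltas": [
    [[0.5,0,-0.35],0,0],
    [[0.5,0,-0.35],0,0],
    [[0.5,0,-0.35],0,0],
    [[0.5,0,-0.35],0,0],
    [[0.55,0,-0.26],0,0],
    [[0.55,0,-0.26],0,0],
    [[0.55,0,-0.26],0,0],
    [[0.55,0,-0.26],0,0],
    [[0.5,0,-0.13],0,0],
    [[0.5,0,-0.13],0,0],
    [[0.5,0,-0.13],0,0],
    [[0.5,0,-0.1],0,0],
    [[0.4,0,0],0,0],
    [[0.4,0,0],0,0]
  ]
}}

```text
clock: 12.07
eef_pos: [553.4, 146.7, 208.9]
eef_rot: [-3.142, 0.0, 0.025]
wrist_force: [-0.7, -0.2, 0.5]
finger_gap: 0.2
```

```bash
python3 -c "
from lid import *
lid('l4')"
```

```text
460 49 [52.7 57.8 59.9]
560 384 [134.5 167.6 198.2]
580 309 [ 66.4  98.5 131.4]
```

View pics/l4.png

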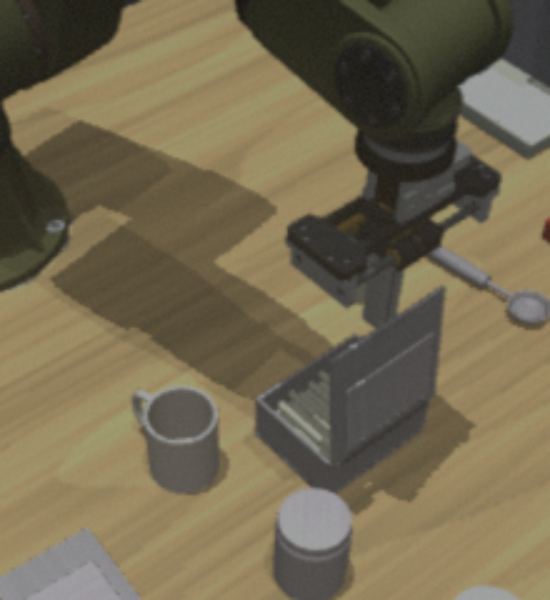

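About 83°. I'll push on past upright and then withdraw.

>>> {"api": "carry_out", "payload": {
  "deltas": [
    [[0.4,0,0.1],0,0],
    [[0.4,0,0.1],0,0],
    [[0.4,0,0.1],0,0],
    [[0.4,0,0.1],0,0],
    [[0.4,0,0.1],0,0],
    [[0.4,0,0],0,0],
    [[0.4,0,0],0,0],
    [[0.4,0,0],0,0],
    [[0.4,0,0],0,0],
    [[0.4,0,0],0,0],
    [[0.4,0,0],0,0],
    [[0.4,0,0],0,0],
    [[0,0,0],0,0]
  ]
}}

```text
clock: 13.2
eef_pos: [601.6, 147.9, 203.8]
eef_rot: [3.142, -0.0, 0.025]
wrist_force: [0.6, -1.2, -0.3]
finger_gap: 0.7
```

>>> {"api": "carry_out", "payload": {
  "deltas": [
    [[-1,0,0],0,0],
    [[-2,0,0],0,0],
    [[-2,0,0],0,0],
    [[-2,0,0],0,0],
    [[-2,0,-2],0,0],
    [[-2,0,-2],0,0],
    [[-2,0,-2],0,0],
    [[-2,0,0],0,0],
    [[-2,0,0],0,0],
    [[-2,0,0],0,0],
    [[0,0,0],0,0],
    [[0,0,0],0,0]
  ]
}}

```text
clock: 14.2
eef_pos: [410.8, 143.2, 264.5]
eef_rot: [-3.141, -0.001, 0.026]
wrist_force: [0.1, -0.6, -0.2]
finger_gap: 0.5
```

```bash
python3 -c "
from lid import *
lid('l5')
p,W=cloud('top'); cv2.imwrite('pics/top5.png',p[:,:,::-1])
m=(W[...,2]>85)&(W[...,2]<102)&(abs(W[...,0]-627)<60)&(abs(W[...,1]-15)<50)
S=W[m]; print(len(S),S.mean(0))
"
```

```text
460 49 [50.9 57.2 60.5]
560 19 [57.9 60.3 62.8]
580 72 [63.1 68.1 79. ]
600 65 [ 85.5  93.8 102.2]
620 76 [106.1 115.2 124.1]
640 89 [128.8 136.5 146.6]
660 105 [150.6 160.7 164.7]
586 [631.92054263  10.79650216  95.67553958]
```

View pics/l5.png

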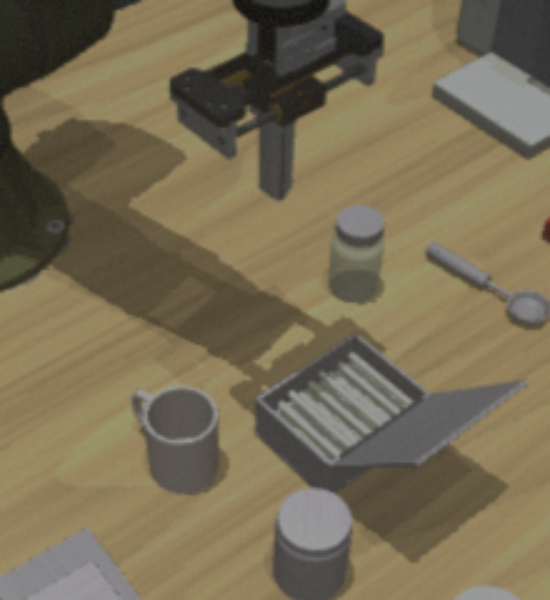

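View pics/top5.png

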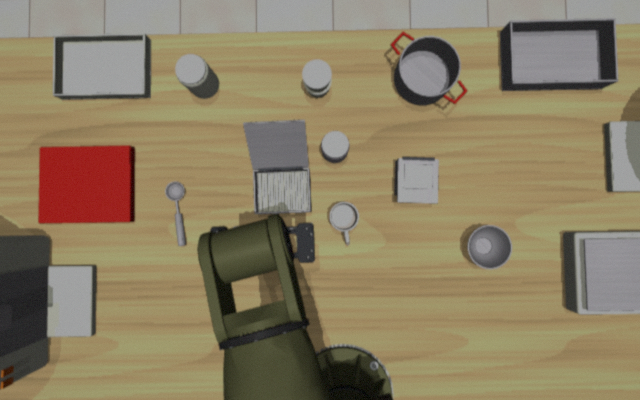

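The lid is leaning back: its slope is about 48° from horizontal on the far side, which is a hinge angle of roughly 2.3 rad. The canister is at (335,147) in the top view, clear of it. I'll wait briefly, check again and hand in.

>>> {"api": "carry_out", "payload": {
  "deltas": [
    [[0,0,0],0,0],
    [[0,0,0],0,0],
    [[0,0,0],0,0],
    [[0,0,0],0,0],
    [[0,0,0],0,0],
    [[0,0,0],0,0]
  ]
}}

```text
clock: 14.8
eef_pos: [411.1, 143.1, 263.9]
eef_rot: [-3.142, 0.0, 0.025]
wrist_force: [1.4, 0.7, 0.0]
finger_gap: 0.5
```

```bash
python3 -c "
from lid import *
lid('l6')
z=np.load('top0.npz'); _,A=cloud('top',z['p'],z['d']); _,B=cloud('top')
for n,(u0,u1,v0,v1,a,b) in dict(mug=(325,365,195,250,75,100),jar=(195,235,235,275,85,115),bowl=(460,520,220,275,40,60),small=(390,445,150,210,40,70)).items():
    f=lambda W:(lambda S:S[(S[:,2]>a)&(S[:,2]<b)].mean(0).round(1))(W[v0:v1,u0:u1].reshape(-1,3))
    print(n,f(A),f(B))
print(manip.read_state()['clock'],workorder.sign_off())
"
```

```text
460 50 [51.5 57.3 60. ]
560 15 [57.6 60.3 62.7]
580 72 [62.5 68.4 79.2]
600 71 [ 84.2  92.8 101.6]
620 77 [106.1 115.  125.2]
640 86 [127.5 137.5 146.4]
660 106 [150.8 160.2 163.8]
mug [454.2 -10.1  85. ] [454.  -10.1  84.7]
jar [373.  301.  100.8] [nan nan nan]
bowl [ 374.8 -379.9   48.6] [ 375.3 -380.3   48.5]
small [ 546.7 -192.5   58.2] [ 546.8 -192.5   58.2]
the job is handed in; nothing more can be done
14.9 None<string>:6: RuntimeWarning: Mean of empty slice.
  ret = um.true_divide(
```

The wide bin is open, with its lid leaning back on its stop, and the job is handed in at 14.9 s on the robot's clock.

- **Canister:** I pushed it about 105 mm to the right with the lid still shut, using closed fingers low on its side and about 3 N. It stands upright at about (633, 11), roughly 32 mm clear of the lid's side.
- **Lid:** The moves allow no tilt of the tool, so I could not reach in under the lip at a slant. I pressed the fingertips against the lip, raised it by friction, followed its arc past upright and withdrew. The highest wrist force I saw was about 53 N, when first pressing on the lip.
- **Last checks:** The lid's slope read about 132° (2.3 rad) and was the same in two looks about 0.6 s apart. The mug, bowl and small bin were within about 0.6 mm of where they started, and the small bin was still shut.
- **Not measured at the end:** The arm hid the jar from the top camera, so its final position check gave no reading. The jar stood upright in the last scene picture, and the spoon looked undisturbed, but I measured neither.

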